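# Strip the dry-stacked plaster pedestal onto its carrying trays

## Task

The four plaster parts of the dry-stacked pedestal have to go to the drying room on their own carrying trays. Take the stack apart from the top down, one part at a time, and stand each part upright, flat on the board inside the rim: first the urn on the small square tray, then the capital on the small round tray, the drum on the large round tray and last the base on the large square tray, with the square feet of urn and base square to the rims of their trays. The plaster is brittle, so set the parts down without dropping or tipping any, and leave the mixing bowl where it is.

Things in the scene. Friction and masses are not known exactly. Their poses are not given: they have to be found in the camera images.
- urn: White plaster urn finial, top of the stack at the start, 72 mm high, about 0.1 kg. Square foot 44 x 44 mm, 12 mm high (sides along its x and y), thin neck, then a round body of diameter 45 mm with straight upright sides from 34 to 58 mm above the underside (the place to grip), domed top. Origin: centre of the underside; z up along the axis.
- capital: White plaster capital, under the urn, 60 mm high, about 0.17 kg. Round foot of diameter 50 mm, neck of 44 mm flaring out to 58 mm, and a square flat top slab 60 x 60 mm (sides along its x and y) from 38 to 60 mm above the underside; grip the slab across two opposite sides. Origin: centre of the underside; z up along the axis.
- drum: White plaster drum, under the capital, 76 mm high, about 0.28 kg. Round foot moulding of diameter 80 mm, 14 mm high (70 mm across where it stands), a step of diameter 64 mm up to 16.5 mm, and above it a plain cylindrical shaft of diameter 60 mm up to the flat top (the place to grip). Origin: centre of the underside; z up along the axis.
- base: White plaster base, bottom of the stack, which stands on the bare bench, 78 mm high, about 0.48 kg. Square plinth 96 x 96 mm, 22 mm high (sides along its x and y); a round moulding of diameter 92 mm from 22 to 38 mm and a step of diameter 68 mm up to 40.5 mm; above it, up to 78 mm, a cylindrical neck of diameter 60 mm: grip this neck, with the fingertips more than 41 mm above the underside. Origin: centre of the underside; z up along the axis.
- tray_square_small: Small square wooden tray, fixed to the bench, for the urn. Board 9 mm thick, its upper face 9 mm above the bench; rim 12 mm thick, top 24 mm above the bench (15 mm above the board). Inside 68 x 68 mm, outside 92 x 92 mm, sides along its x and y. Origin: centre of the underside, on the bench; z up.
- tray_round_small: Small round wooden tray, fixed to the bench, for the capital. Board 9 mm thick, its upper face 9 mm above the bench; rim 10 mm thick, top 24 mm above the bench. Inside diameter 74 mm, outside 94 mm. Origin: centre of the underside, on the bench; z up.
- tray_round_large: Large round wooden tray, fixed to the bench, for the drum. Board 9 mm thick, its upper face 9 mm above the bench; rim 10 mm thick, top 24 mm above the bench. Inside diameter 104 mm, outside 124 mm. Origin: centre of the underside, on the bench; z up.
- tray_square_large: Large square wooden tray, fixed to the bench, for the base. Board 9 mm thick, its upper face 9 mm above the bench; rim 12 mm thick, top 24 mm above the bench. Inside 120 x 120 mm, outside 144 x 144 mm, sides along its x and y. Origin: centre of the underside, on the bench; z up.
- bowl: Black rubber mixing bowl, loose, rim diameter 108 mm, 58 mm high, standing among the trays; to be left alone. Origin: centre of the underside.
Mind the look-alikes: they are no part of the job. Leave any pink look-alike of the base alone.

How it is judged:
By the outcome, as a careful person would: the job done as asked, in the order asked, and still so for the second after the job is handed in, with the robot touching nothing.
It also fails if it takes over 112 s, if anything falls off the work surface, if the arm or the gripper's body presses on something with over 40 N, if the wrist force passes 120 N, or if a joint passes its speed limit or range.

## Robot

A 6-joint arm with a two-finger parallel gripper is mounted at the origin on the work surface. World frame = base frame: x ahead of the robot, y to its left, z up, the work surface at z = 0. Lengths are in m, angles in degrees, forces in N, time in s.
With the tool pointing down it reaches from about 0.4 to 0.825 m from the base axis. Payload 7 kg.
Tool frame: the origin (TCP) lies between the finger pads; the fingertips stand 22 mm ahead of it and the grasp point (between the pads) lies 3 mm ahead of it; z points along the fingers, y is the direction in which the jaws open and shut (so a half turn about z gives the same grasp; the last joint's range is limited). The gripper opens to 88 mm and grips with 3 to 60 N. Pads are 19 mm wide; open, the fingers measure 130 mm over their backs; the gripper's body (78 mm by 193 mm) begins 47 mm behind the grasp point.
Start: joints at [-58.894, 20.546, 0.682, 0, -70.136, -16.507], TCP at [0.17, -0.653, 0.249] pointing down, gripper open.
Joint ranges: [-176.03, 176.03], [-82.01, 121.73], [-58.28, 71.71], [-173.87, 95.51], [-174.79, -0.11], [-173.66, 173.66]. Speed limits (degrees/s): [136.94, 136.94, 172.46, 180, 180, 180].

## Interface

Orientations are given as [roll, pitch, yaw] about the fixed x, y, z axes, in that order (R = Rz(yaw) Ry(pitch) Rx(roll)).
In Python, from plant import telemetry, cams, r gives the robot as it stands.
- The arm moves only by the tool carry_out, never from a script. Its argument "commands" is one flat list of numbers, 5 for each row, row after row: the shift along the world's x, y, z as a fraction of full scale, then the turn about the world's z as a fraction of full scale, then the gripper's target within -1 to 1 (shut at 1, half-way at 0, fully open at -1). In form: [x, y, z, turn, claw, x, y, z, turn, claw, ...]. A call has 1 to 8 rows; each row shifts and turns the commanded pose from where the row before left it; what a row does not reach is not made up. Full scale, the value 1, is 0.04 m for a shift and 4 degrees for a turn. A row lasts 1/10 s, in which the tool goes at most 50 mm and 8.59 degrees, less where a joint would pass 70% of its speed; a pose out of reach is approached as far as the arm can. A call with a number of a shift or a turn outside -1 to 1 is refused whole. A call with a gripper value outside its range is refused whole. The fingers move at their own pace and stop on an object; "grip_force" is the grip in N (left out, the last holds). Time passes only in rows, so rows that do not move let the fingers close. It gives the time, the measured TCP pose, the force and the opening at its end, in the units of the state.
- telemetry.get_state(): the state, without advancing time (a new reading comes with each control period).
- cams.capture(name): name is "side" or "top"; returns a dict with "frame" (384x512x3 uint8, red, green, blue), "camera_matrix" (3x3 intrinsics, pixels), "camera_from_world" (4x4, takes a point from world to camera coordinates). Camera axes: x right, y down, z forward; pixel columns grow to the right and rows downward; lengths in m; the calibration is good to about 2 mm. A picture is of the moment at which its call begins. There is no depth.
- r.close_job(): hands the job in, once; it reports no verdict.
The state is a dict: "time_s": time; "joints": joint angles; "qd": joint speeds; "joint_torque": joint torques, N m; "tcp_pos": TCP position; "eef_rot": TCP orientation; "contact_force": force on the tool from outside, world axes, zero at the start; "moment": the same for the moment, N m; "gripper_width": finger opening in m.
Only numpy, scipy, OpenCV 4.12 (cv2) and the standard library are available. Lean on these libraries where they do the work, as an engineer would, in place of code of your own. Each camera call takes 0.05 s, during which the arm holds its last target. There are 200 camera calls.

## Working session

There is one attempt and no reset: what is moved stays moved. The work goes in short steps, Python scripts to look and compute and a tool call to move; the robot and the scene stay as the last step left them, time stands still between calls to the robot, and variables do not carry over. Pictures are saved under pics/ and viewed, about 12 in all and at most 16, crops included, and the job is handed in when it is done.

Besides the shell and the picture viewer there is one more tool, called as name(argument=value, ...), one argument or row to a line, values as JSON. carry_out: Moves the arm, as the interface text tells. Shift numbers are shares of 0.04 m and turn numbers shares of 4 degrees, none past 1 either way. Its arguments: {"type":"object","properties":{"commands":{"type":"array"},"grip_force":{"type":"number"}},"required":["commands"]}

```bash
ls; mkdir -p pics
python3 - <<'E'
from plant import telemetry, cams, r
import cv2, numpy as np
np.set_printoptions(precision=4,suppress=True)
print(telemetry.get_state())
for n in ("top","side"):
    c=cams.capture(n); cv2.imwrite(f"pics/{n}0.png",c["frame"][:,:,::-1]); print(n,c["camera_matrix"],c["camera_from_world"])
E
```

```text
pics
{'time_s': 0.0, 'joints': array([-58.8941,  20.5907,   0.6338,  -0.0214, -70.1356, -16.5077]), 'qd': array([-0.0003, -0.0188, -0.0159, -0.0433, -0.0674,  0.0102]), 'joint_torque': array([ -0.    , -58.2722,  29.3061,   6.9969,   0.0069,  -0.0002]), 'tcp_pos': array([ 0.17  , -0.6528,  0.2476]), 'eef_rot': array([ 179.9055,   -0.007 , -165.4091]), 'contact_force': array([-0.4804,  0.4029,  0.8497]), 'moment': array([ 0.0521,  0.004 , -0.0261]), 'gripper_width': 0.08767713333920564}
top [[383.6843   0.     255.2959]
 [  0.     383.6843 190.4995]
 [  0.       0.       1.    ]] [[ 0.1241 -0.9923  0.0041 -0.0575]
 [-0.9711 -0.1223 -0.2049  0.5416]
 [ 0.2039  0.0215 -0.9788  0.9925]
 [ 0.      0.      0.      1.    ]]
side [[423.1482   0.     254.4329]
 [  0.     423.1482 189.1893]
 [  0.       0.       1.    ]] [[-0.9998 -0.0218  0.0043  0.5103]
 [-0.0174  0.6485 -0.7611  0.1285]
 [ 0.0138 -0.7609 -0.6487  1.2441]
 [ 0.      0.      0.      1.    ]]
```

View pics/top0.png

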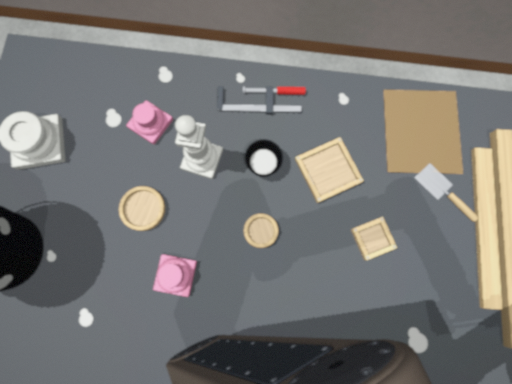

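View pics/side0.png

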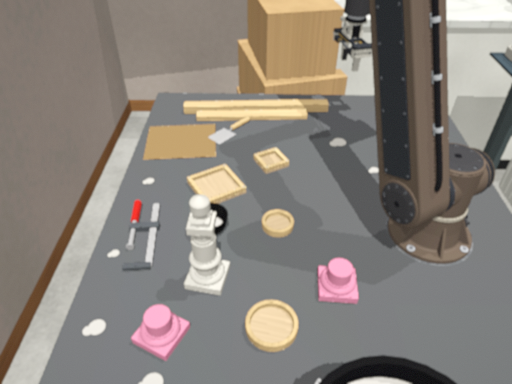

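Top view: the stack is near (200,150), the trays are at (142,208), (261,230), (330,170) and (375,238), and the bowl is at (263,160). The pink look-alikes are at (150,120) and (175,275). A big white object, possibly another look-alike, is at (35,140). Next I measure the trays and enlarge the stack.

```bash
cat > h.py <<'E'
from plant import telemetry, cams, r
import cv2, numpy as np
np.set_printoptions(precision=4,suppress=True)
def cast(c,uv,z):
    K,T=c["camera_matrix"],c["camera_from_world"]
    uv=np.atleast_2d(uv).astype(float); R,t=T[:3,:3],T[:3,3]
    d=(R.T@np.linalg.inv(K)@np.c_[uv,np.ones(len(uv))].T).T; o=-R.T@t
    return o+d*((z-o[2])/d[:,2])[:,None]
def proj(c,p):
    K,T=c["camera_matrix"],c["camera_from_world"]
    q=(K@(T[:3,:3]@np.atleast_2d(p).T+T[:3,3:])).T
    return q[:,:2]/q[:,2:]
def crop(c,u,v,w,h,s,name):
    cv2.imwrite(name,cv2.resize(c["frame"][v:v+h,u:u+w,::-1],None,fx=s,fy=s,interpolation=cv2.INTER_CUBIC))
E
cat > m1.py <<'E'
from h import *
for n in("top","side"):
    c=cams.capture(n); hsv=cv2.cvtColor(c["frame"],cv2.COLOR_RGB2HSV)
    m=cv2.inRange(hsv,(10,50,60),(28,255,255))
    cs,_=cv2.findContours(m,cv2.RETR_EXTERNAL,cv2.CHAIN_APPROX_NONE)
    for k in cs:
        a=cv2.contourArea(k)
        if not 400<a<4500: continue
        k=cv2.convexHull(k); M=cv2.moments(k); uv=[M["m10"]/M["m00"],M["m01"]/M["m00"]]
        g=cast(c,k[:,0],0.024)[:,:2].astype(np.float32)
        rc=cv2.minAreaRect(g)
        print(n,a,np.array(uv),cast(c,uv,0.012)[0,:2],"rect",np.array(rc[0]),np.array(rc[1]),round(rc[2],1))
    if n=="top": crop(c,155,95,90,90,6,"pics/stack_top.png")
    else: crop(c,165,185,90,115,5,"pics/stack_side.png")
E
python3 m1.py
```

```text
top 1128.5 [373.3792 238.3092] [ 0.4599 -0.3314] rect [ 0.4589 -0.3286] [0.0948 0.0998] 28.6
top 929.0 [260.7202 230.264 ] [ 0.4431 -0.0177] rect [ 0.4429 -0.017 ] [0.0939 0.0967] 7.1
top 1584.0 [141.569 208.053] [0.4635 0.3233] rect [0.4628 0.32  ] [0.1254 0.1255] 9.9
top 2515.0 [328.6591 169.4963] [ 0.6416 -0.1911] rect [ 0.6399 -0.1893] [0.1484 0.1497] 31.8
side 2202.0 [271.2787 324.9557] [0.4637 0.322 ] rect [0.4633 0.326 ] [0.1247 0.1358] 1.4
side 736.5 [277.3296 222.6684] [ 0.4429 -0.0189] rect [ 0.4427 -0.0075] [0.0976 0.1157] 1.5
side 1435.5 [216.505  184.0787] [ 0.6395 -0.1929] rect [ 0.6383 -0.1785] [0.1575 0.1764] 32.2
side 593.0 [270.7037 159.6556] [ 0.4602 -0.3328] rect [ 0.4611 -0.3193] [0.1086 0.1241] 29.4
side 2226.0 [180.4164 141.6099] [ 0.7964 -0.4366] rect [ 0.792  -0.4275] [0.2574 0.2244] 5.8
side 3135.0 [ 77.2318 222.7822] [ 1.0353 -0.0029] rect [ 1.0052 -0.1292] [0.1149 1.2147] 0.2
side 2746.5 [253.4699 110.9355] [ 0.5291 -0.67  ] rect [ 0.5137 -0.6356] [0.6125 0.237 ] 4.2
```

View pics/stack_top.png

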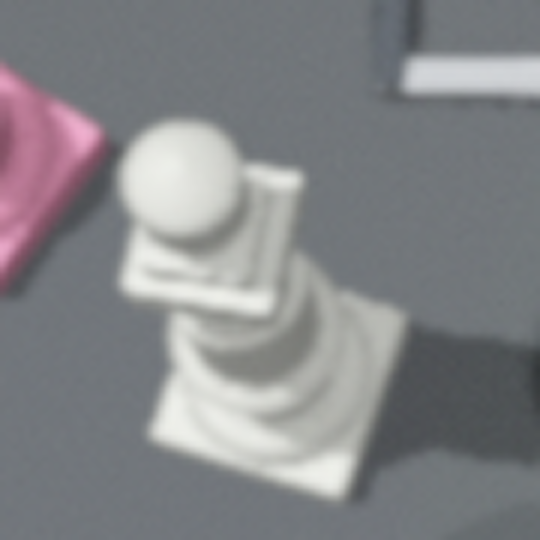

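View pics/stack_side.png

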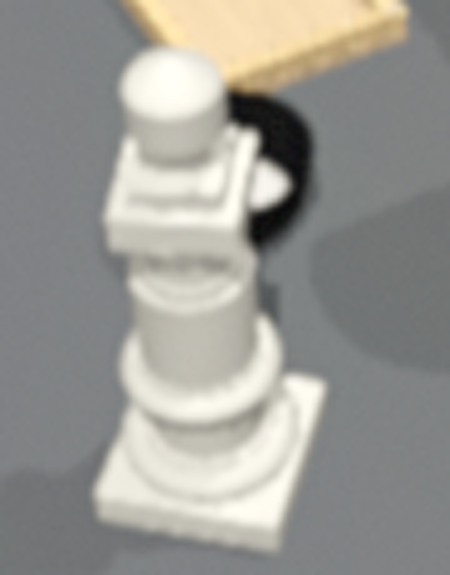

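The crops show the urn dome at top-crop (182,180), the slab corners at (303,172), (272,295) and (122,275), and the plinth corners at (407,315), (345,488) and (150,432). The bowl sits behind the stack in the side view. The white stack next to the bowl is clearly the target, since the pink objects are bare bases.

```bash
cat > m2.py <<'E'
from h import *
c=cams.capture("top"); s=cams.capture("side")
def T(x): return np.array(x)/6+[155,95]-.4
def S(x): return np.array(x)/5+[165,185]-.4
def sq(n,p):
    d1=p[1]-p[0]; d2=p[2]-p[1]
    y=[np.degrees(np.arctan2(d[1],d[0]))%90 for d in(d1,d2)]
    print(n,"centre",(p[0]+p[2])[:2]/2,"len",np.linalg.norm(d1),np.linalg.norm(d2),"yaw",y)
sq("slab top",cast(c,T([[303,172],[272,293],[122,277]]),.214))
sq("slab side",cast(s,S([[258,130],[240,215],[108,212]]),.214))
sq("plinth top",cast(c,T([[407,315],[345,488],[150,432]]),.022))
sq("plinth side",cast(s,S([[327,382],[277,535],[97,495]]),.022))
sq("urnfoot side",cast(s,S([[232,142],[222,190],[127,188]]),.226))
print("dome top",cast(c,T([182,180]),.265)[0],"side",cast(s,S([174,105]),.265)[0])
# bowl
for n,k in(("top",c),("side",s)):
    m=cv2.inRange(cv2.cvtColor(k["frame"],cv2.COLOR_RGB2HSV),(0,0,0),(180,255,35)) 
    cs,_=cv2.findContours(m,cv2.RETR_EXTERNAL,cv2.CHAIN_APPROX_NONE)
    for q in cs:
        if cv2.contourArea(q)>150: b=cv2.boundingRect(q); print(n,"black",b,cast(k,[b[0]+b[2]/2,b[1]+b[3]/2],.04)[0])
E
python3 m2.py
```

```text
slab top centre [0.6339 0.1791] len 0.05192164068298834 0.05990922098736863 yaw [np.float64(85.01944701388368), np.float64(0.8425879800407898)]
slab side centre [0.6302 0.1751] len 0.05624180564435177 0.060020026263794574 yaw [np.float64(86.86221632966746), np.float64(89.67892198659443)]
plinth top centre [0.6304 0.1779] len 0.0903156607787517 0.09744823434685805 yaw [np.float64(79.14257537764385), np.float64(80.80508393515512)]
plinth side centre [0.6288 0.1776] len 0.10048048374164269 0.09600710069842874 yaw [np.float64(79.38634065313147), np.float64(76.70258602865707)]
urnfoot side centre [0.6303 0.1838] len 0.031377737127323425 0.04295989178772443 yaw [np.float64(87.47803551614297), np.float64(89.79671513250432)]
dome top [0.632  0.1822 0.265 ] side [0.6297 0.1859 0.265 ]
top black (0, 207, 43, 83) [0.3116 0.6138 0.04  ]
top black (246, 141, 36, 29) [ 0.6514 -0.0011  0.04  ]
side black (321, 357, 133, 27) [0.2223 0.4403 0.04  ]
```

Stack axis is about (0.631, 0.180), with the urn foot and slab yaw about -2° and the plinth about -11°. Trays (both views agree):
- small square: (0.460, -0.332), yaw 29°
- small round: (0.443, -0.018)
- large round: (0.4635, 0.3225)
- large square: (0.6405, -0.192), yaw 32°

Moving above the urn.

carry_out(
  commands=[0.25,0.45,0.3,0,-1,0.5,0.9,0.3,-0.5,-1,0.5,0.9,0.3,-0.5,-1,0.5,0.9,0.3,-0.5,-1,0.5,0.9,0.3,-0.5,-1,0.5,0.9,0.3,-0.5,-1,0.5,0.9,0.3,-0.5,-1,0.5,0.9,0.3,-0.5,-1],
  grip_force=15,
)

```text
time_s: 1.1
tcp_pos: [0.3205, -0.3817, 0.3452]
eef_rot: [-180.0, 0.0, -179.5]
contact_force: [0.7, -0.4, 0.4]
gripper_width: 0.0874
```

carry_out(
  commands=[0.5,0.9,0,-0.5,-1,0.5,0.9,0,0,-1,0.5,0.9,0,0,-1,0.5,0.9,0,0,-1,0.5,0.9,0,0,-1,0.5,0.9,0,0,-1,0.5,0.9,0,0,-1,0.5,0.9,0,0,-1],
)

```text
time_s: 1.9
tcp_pos: [0.4805, -0.0935, 0.3449]
eef_rot: [180.0, 0.0, 178.6]
contact_force: [1.8, -1.3, 0.3]
gripper_width: 0.0877
```

carry_out(
  commands=[0.54,0.98,0,0,-1,0.54,0.98,0,0,-1,0.54,0.98,0,0,-1,0.54,0.98,0,0,-1,0.54,0.98,0,0,-1,0.54,0.98,0,0,-1,0.3,0.6,0,0,-1,0.23,0.38,0,0,-1],
)

```text
time_s: 2.7
tcp_pos: [0.6315, 0.1814, 0.3436]
eef_rot: [-180.0, -0.1, 178.7]
contact_force: [-1.4, 0.0, -0.0]
gripper_width: 0.0877
```

Run:
```python
from h import *
c=cams.capture("top"); s=cams.capture("side")
print(telemetry.get_state()["tcp_pos"],telemetry.get_state()["joints"])
a=cv2.resize(c["frame"][75:195,130:260],None,fx=3,fy=3,interpolation=2); b=cv2.resize(s["frame"][150:270,145:275],None,fx=3,fy=3,interpolation=2)
cv2.imwrite("pics/above.png",np.hstack([a,b])[:,:,::-1])
t=telemetry.get_state()["tcp_pos"]; print(proj(c,t),proj(s,t))
```

```text
[0.6316 0.1812 0.3431] [  32.9771   16.589     7.1304   -0.0126  -80.6383 -124.2805]
[[178.717  110.6844]] [[195.8439 176.8263]]
```

View pics/above.png

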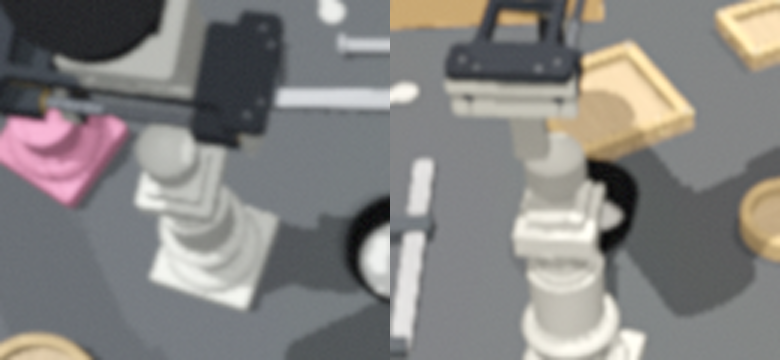

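Both views put the fingers astride the dome. The urn in the side crop is at about (555,165), which matches the estimate to about 2 mm. Descending and gripping.

carry_out(
  commands=[0,0,-0.8,0,-1,0,0,-0.8,0,-1,0,0,-0.4,0,-1,0,0,0,0,0,0,0,0,0,1,0,0,0,0,1,0,0,0,0,1,0,0,0,0,1],
)

```text
time_s: 3.6
tcp_pos: [0.6312, 0.1793, 0.2656]
eef_rot: [180.0, 0.1, 178.6]
contact_force: [-0.2, -0.6, -0.9]
gripper_width: 0.0531
```

carry_out(
  commands=[0,0,0,0,1,0,0,0,0,1,0,0,0,0,1],
)

```text
time_s: 3.9
tcp_pos: [0.6311, 0.1794, 0.2651]
eef_rot: [180.0, 0.0, 178.6]
contact_force: [-0.9, 1.2, 2.8]
gripper_width: 0.0449
```

carry_out(
  commands=[0,0,0.2,0,1,0,0,0.6,0,1,0,0,0.8,0,1,0,-0.5,0.2,0,1,-0.3,-0.95,0,0.6,1,-0.35,-0.98,0,0.6,1,-0.35,-0.98,0,0.6,1,-0.35,-0.98,0,0.6,1],
)

```text
time_s: 4.7
tcp_pos: [0.5757, 0.0018, 0.3364]
eef_rot: [-180.0, -0.0, -171.7]
contact_force: [0.4, -0.5, -1.4]
gripper_width: 0.0447
```

carry_out(
  commands=[-0.35,-0.98,0,0.6,1,-0.35,-0.98,0,0.6,1,-0.35,-0.98,0,0.6,1,-0.35,-0.98,0,0.6,1,-0.35,-0.98,0,0.6,1,-0.35,-0.98,0,0.6,1,-0.35,-0.98,0,0.6,1,-0.1,-0.4,0,0.6,1],
)

```text
time_s: 5.5
tcp_pos: [0.4728, -0.2896, 0.3366]
eef_rot: [180.0, -0.0, -152.6]
contact_force: [0.4, -0.3, -1.0]
gripper_width: 0.0448
```

Run:
```python
from h import *
c=cams.capture("top"); s=cams.capture("side")
st=telemetry.get_state(); print(st["tcp_pos"],st["eef_rot"],st["gripper_width"],st["contact_force"])
crop(c,140,80,110,110,4,"pics/st1_top.png")
a=cv2.resize(s["frame"][185:300,165:255],None,fx=4,fy=4,interpolation=2); b=cv2.resize(c["frame"][100:215,150:240],None,fx=4,fy=4,interpolation=2)
cv2.imwrite("pics/st1.png",np.hstack([b,a])[:,:,::-1])
```

```text
[ 0.4735 -0.289   0.3363] [ 179.9707   -0.047  -152.7317] 0.04482976533785621 [-0.5493  0.1346 -1.046 ]
```

View pics/st1.png

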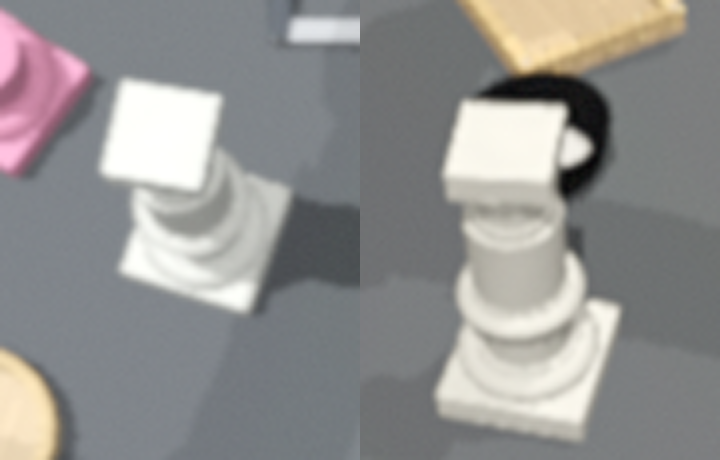

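carry_out(
  commands=[-0.2,-0.6,-0.8,0.3,1,-0.13,-0.47,-1,0,1,0,0,-1,0,1,0,0,-1,0,1,0,0,-1,0,1,0,0,-0.8,0,1,0,0,-0.4,0,1,0,0,0,0,1],
)

```text
time_s: 6.4
tcp_pos: [0.4601, -0.3285, 0.0939]
eef_rot: [179.8, -0.2, -151.4]
contact_force: [-0.5, 0.5, -1.1]
gripper_width: 0.0444
```

Run:
```python
from h import *
c=cams.capture("top"); s=cams.capture("side")
st=telemetry.get_state(); print(st["tcp_pos"],st["eef_rot"],st["gripper_width"],st["contact_force"])
def sq(n,p):
    d=np.roll(p,-1,0)-p
    print(n,p.mean(0)[:2],(p[0]+p[2])[:2]/2,np.linalg.norm(d,axis=1),np.degrees(np.arctan2(d[:,1],d[:,0]))%90)
sq("slab t",cast(c,np.array([[125,79],[222,96],[202,190],[101,175]])/4+[150,100]-.4,.214))
sq("slab s",cast(s,(np.array([[465,101],[567,103],[557,182],[446,178]])-[360,0])/4+[165,185]-.4,.214))
a=cv2.resize(s["frame"][115:185,230:310],None,fx=5,fy=5,interpolation=2); b=cv2.resize(c["frame"][205:275,330:410],None,fx=5,fy=5,interpolation=2)
cv2.imwrite("pics/urn1.png",np.hstack([b,a])[:,:,::-1])
```

```text
[ 0.4621 -0.3295  0.097 ] [-179.9953   -0.0177 -151.3826] 0.04481347672459065 [ 0.6635 -0.4527 -0.16  ]
slab t [0.6307 0.1783] [0.6311 0.1779] [0.0595 0.0599 0.0608 0.0617] [86.7365 87.2755 88.4048 86.0835]
slab s [0.6291 0.1783] [0.6286 0.1787] [0.0606 0.0648 0.0629 0.0635] [89.8766  0.1921 88.6386 88.1103]
```

View pics/urn1.png

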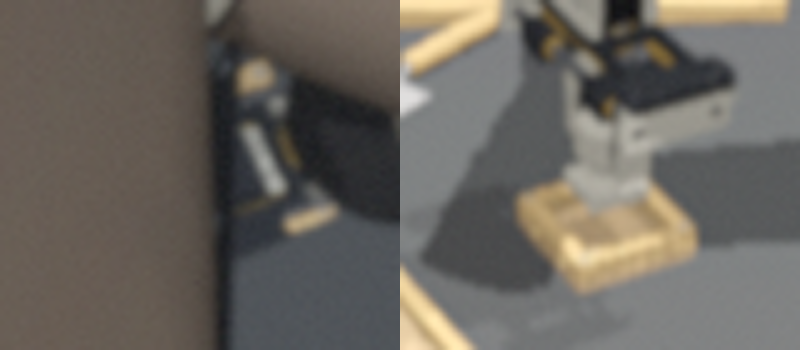

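The side view shows the urn foot hanging over the small square tray, parallel to its front edge (foot edge (593,208)-(645,190), rim edge (580,255)-(695,225)). Lowering it the last 36 mm gently.

carry_out(
  commands=[-0.03,-0.06,-0.4,0.2,1,0,0,-0.25,0,1,0,0,-0.1,0,1,0,0,-0.05,0,1,0,0,0,0,1],
)

```text
time_s: 7.0
tcp_pos: [0.4607, -0.332, 0.0649]
eef_rot: [-180.0, 0.0, -150.6]
contact_force: [0.5, 0.1, -0.3]
gripper_width: 0.0445
```

carry_out(
  commands=[0,0,-0.05,0,1,0,0,0,0,1],
)

```text
time_s: 7.2
tcp_pos: [0.4606, -0.332, 0.0627]
eef_rot: [-180.0, 0.0, -150.6]
contact_force: [-0.1, 0.2, -1.2]
gripper_width: 0.0448
```

carry_out(
  commands=[0,0,-0.03,0,1,0,0,0,0,1],
)

```text
time_s: 7.4
tcp_pos: [0.4605, -0.332, 0.0614]
eef_rot: [-180.0, 0.0, -150.6]
contact_force: [-1.1, 0.3, -1.6]
gripper_width: 0.0447
```

carry_out(
  commands=[0,0,-0.03,0,1,0,0,0,0,1],
)

```text
time_s: 7.6
tcp_pos: [0.4606, -0.332, 0.0601]
eef_rot: [-180.0, 0.0, -150.6]
contact_force: [-0.2, -0.7, -0.6]
gripper_width: 0.045
```

carry_out(
  commands=[0,0,-0.03,0,1,0,0,0,0,1],
)

```text
time_s: 7.8
tcp_pos: [0.4605, -0.332, 0.06]
eef_rot: [-180.0, 0.0, -150.6]
contact_force: [-3.8, 3.2, 9.5]
gripper_width: 0.0448
```

Contact at +9.5 N with the urn seated. Releasing and rising, then on towards the capital.

carry_out(
  commands=[0,0,0,0,0.2,0,0,0,0,-0.3,0,0,0,0,-0.8,0,0,0,0,-1,0,0,0,0,-1,0,0,0.4,0,-1,0,0,0.9,0,-1,0,0,1,0,-1],
)

```text
time_s: 8.6
tcp_pos: [0.4596, -0.3317, 0.1508]
eef_rot: [179.9, -0.1, -150.6]
contact_force: [1.1, 0.2, 0.6]
gripper_width: 0.0868
```

carry_out(
  commands=[0,0,1,0,-1,0,0,1,0,-1,0.15,0.5,0.8,-0.65,-1,0.33,0.98,0.4,-0.65,-1,0.33,0.98,0,-0.65,-1,0.33,0.98,0,-0.65,-1,0.33,0.98,0,-0.65,-1,0.33,0.98,0,-0.65,-1],
)

```text
time_s: 9.4
tcp_pos: [0.5327, -0.1144, 0.2791]
eef_rot: [-180.0, 0.0, -166.3]
contact_force: [1.9, -0.6, -0.0]
gripper_width: 0.0873
```

Run:
```python
from h import *
c=cams.capture("top"); s=cams.capture("side")
st=telemetry.get_state(); print(st["tcp_pos"],st["eef_rot"],st["gripper_width"],st["contact_force"])
a=cv2.resize(s["frame"][125:185,240:310],None,fx=6,fy=6,interpolation=2); b=cv2.resize(c["frame"][210:270,340:410],None,fx=6,fy=6,interpolation=2)
cv2.imwrite("pics/urn2.png",np.hstack([b,a])[:,:,::-1])
```

```text
[ 0.5338 -0.1124  0.2788] [ 179.9774    0.0311 -166.0767] 0.08748424542941817 [-0.4937  0.2014  0.3755]
```

View pics/urn2.png

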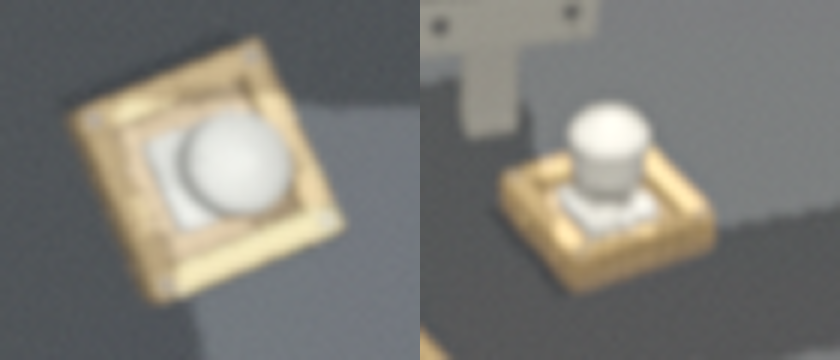

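The urn stands upright inside the small square tray (top crop: foot left edge (150,140)-(185,228), nearly parallel to the rim). I'll continue to the capital at (0.630, 0.1785), tool yaw -182°.

carry_out(
  commands=[0.32,0.98,0,-0.6,-1,0.32,0.98,0,-0.6,-1,0.32,0.98,0,-0.6,-1,0.32,0.98,0,-0.6,-1,0.32,0.98,0,-0.6,-1,0.32,0.98,0,-0.6,-1,0.32,0.98,0,-0.4,-1,0.16,0.41,0,0,-1],
)

```text
time_s: 10.3
tcp_pos: [0.6291, 0.1775, 0.2781]
eef_rot: [-180.0, -0.0, 177.9]
contact_force: [0.8, -0.4, -1.4]
gripper_width: 0.0874
```

carry_out(
  commands=[0,0,0,0,-1],
)

```text
time_s: 10.4
tcp_pos: [0.6289, 0.1767, 0.2777]
eef_rot: [-180.0, -0.1, 177.9]
contact_force: [-0.5, -0.9, -0.3]
gripper_width: 0.088
```

carry_out(
  commands=[0.02,0.04,-0.7,0,-1,0,0,-0.7,0,-1,0,0,-0.4,0,-1,0,0,0,0,-0.2,0,0,0,0,0.4,0,0,0,0,1,0,0,0,0,1,0,0,0,0,1],
  grip_force=20,
)

```text
time_s: 11.2
tcp_pos: [0.6299, 0.1767, 0.2084]
eef_rot: [179.9, 0.1, 177.8]
contact_force: [-0.2, 0.7, 2.3]
gripper_width: 0.0598
```

carry_out(
  commands=[0,0,0,0,1,0,0,0,0,1],
)

```text
time_s: 11.4
tcp_pos: [0.63, 0.1767, 0.2083]
eef_rot: [180.0, 0.1, 177.8]
contact_force: [-0.7, 0.3, 6.9]
gripper_width: 0.0601
```

carry_out(
  commands=[0,0,0.2,0,1,0,0,0.6,0,1,0,0,0.7,0,1,-0.3,-0.3,0,0,1,-0.6,-0.64,0,0,1,-0.7,-0.73,0,0,1,-0.7,-0.73,0,0,1,-0.7,-0.73,0,0,1],
)

```text
time_s: 12.2
tcp_pos: [0.5076, 0.0501, 0.2667]
eef_rot: [-180.0, -0.1, 177.8]
contact_force: [0.4, -0.1, -0.5]
gripper_width: 0.0604
```

carry_out(
  commands=[-0.7,-0.73,0,0,1,-0.6,-0.6,0,0,1,-0.37,-0.42,-0.2,0,1,0,0,-0.8,0,1,0,0,-1,0,1,0,0,-1,0,1,0,0,-0.8,0,1,0,0,-0.3,0,1],
)

```text
time_s: 13.0
tcp_pos: [0.4402, -0.0196, 0.1001]
eef_rot: [-179.9, -0.3, 177.7]
contact_force: [0.9, 0.2, -1.5]
gripper_width: 0.0599
```

Run:
```python
from h import *
s=cams.capture("side");c=cams.capture("top")
st=telemetry.get_state(); print(st["tcp_pos"],st["eef_rot"],st["gripper_width"],st["contact_force"])
a=cv2.resize(s["frame"][165:245,235:320],None,fx=4,fy=4,interpolation=2); b=cv2.resize(c["frame"][85:195,140:250],None,fx=4,fy=4,interpolation=2)
a=cv2.copyMakeBorder(a,0,b.shape[0]-a.shape[0],0,0,0)
cv2.imwrite("pics/cap1.png",np.hstack([b,a])[:,:,::-1])
# urn foot/rim: ray-cast masks
hsv=cv2.cvtColor(c["frame"],cv2.COLOR_RGB2HSV)
print(cv2.countNonZero(cv2.inRange(hsv[210:270,340:410],(10,50,60),(28,255,255))))
```

```text
[ 0.4409 -0.0194  0.1012] [-179.9013   -0.2622  177.7725] 0.06009737796493245 [ 0.1937  0.179  -0.2954]
787
```

View pics/cap1.png

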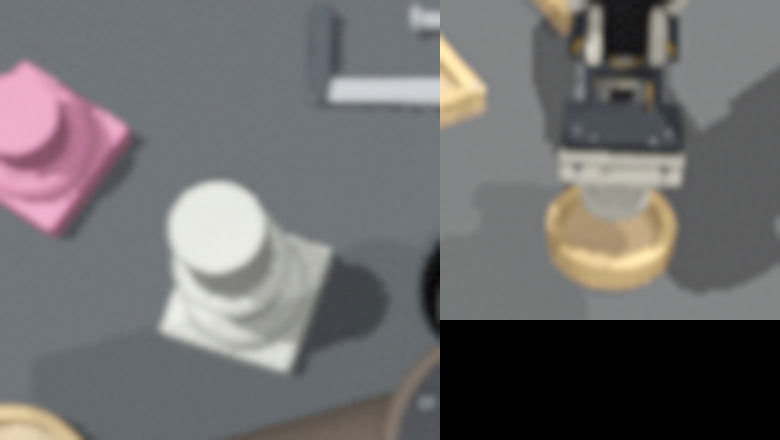

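The drum top disc is at crop (217,228), so drum and base are undisturbed. The capital hangs centred over the small round tray at about (613,235).

carry_out(
  commands=[0.05,0.03,-0.4,0,1,0,0,-0.3,0,1,0,0,-0.12,0,1,0,0,-0.05,0,1,0,0,-0.03,0,1,0,0,0,0,1],
)

```text
time_s: 13.7
tcp_pos: [0.4448, -0.0175, 0.0675]
eef_rot: [180.0, 0.0, 177.8]
contact_force: [-0.3, -0.8, -2.1]
gripper_width: 0.0603
```

carry_out(
  commands=[0,0,-0.03,0,1,0,0,0,0,1],
)

```text
time_s: 13.9
tcp_pos: [0.4446, -0.0175, 0.066]
eef_rot: [180.0, 0.0, 177.8]
contact_force: [-0.2, 0.1, -1.4]
gripper_width: 0.06
```

Run:
```python
from h import *
c=cams.capture("top")
print(cast(c,np.array([217,228])/4+[140,85]-.4,.154))
```

```text
[[0.6305 0.1788 0.154 ]]
```

carry_out(
  commands=[0,0,-0.04,0,1,0,0,0,0,1],
)

```text
time_s: 14.15
tcp_pos: [0.4444, -0.0176, 0.064]
eef_rot: [-180.0, -0.0, 177.8]
contact_force: [-0.1, -0.1, -2.3]
gripper_width: 0.0597
```

carry_out(
  commands=[0,0,-0.03,0,1,0,0,0,0,1],
)

```text
time_s: 14.35
tcp_pos: [0.4447, -0.0175, 0.0632]
eef_rot: [180.0, 0.0, 177.8]
contact_force: [-1.2, 1.2, 3.4]
gripper_width: 0.06
```

carry_out(
  commands=[0,0,-0.01,0,0.2,0,0,0,0,-0.3,0,0,0,0,-0.8,0,0,0,0,-1,0,0,0,0,-1,0,0,0.4,0,-1,0,0,0.9,0,-1,0,0,1,0,-1],
)

```text
time_s: 15.15
tcp_pos: [0.4436, -0.018, 0.1547]
eef_rot: [-179.9, -0.2, 177.8]
contact_force: [1.1, 0.1, -1.1]
gripper_width: 0.0873
```

carry_out(
  commands=[0,0,1,0,-1,0.3,0.3,0.5,0,-1,0.7,0.75,0,0,-1,0.7,0.75,0,0,-1,0.7,0.75,0,0,-1,0.7,0.75,0,0,-1,0.7,0.75,0,0,-1,0.7,0.75,0,0,-1],
)

```text
time_s: 15.95
tcp_pos: [0.6254, 0.1756, 0.2141]
eef_rot: [-180.0, -0.0, 177.8]
contact_force: [0.6, -1.3, 0.9]
gripper_width: 0.0876
```

carry_out(
  commands=[0.15,0.11,0,0,-1,0,0,0,0,-1],
)

```text
time_s: 16.15
tcp_pos: [0.6309, 0.1795, 0.213]
eef_rot: [-179.9, -0.1, 177.8]
contact_force: [-0.7, 0.2, -0.1]
gripper_width: 0.0876
```

carry_out(
  commands=[0,0,-0.7,0,-1,0,0,-0.8,0,-1,0,0,-0.5,0,-1,0,0,0,0,-0.2,0,0,0,0,0.4,0,0,0,0,1,0,0,0,0,1,0,0,0,0,1],
  grip_force=25,
)

```text
time_s: 16.95
tcp_pos: [0.6311, 0.1789, 0.1362]
eef_rot: [179.9, 0.1, 177.8]
contact_force: [-0.3, -1.0, 5.4]
gripper_width: 0.059
```

carry_out(
  commands=[0,0,0,0,1,0,0,0,0,1],
)

```text
time_s: 17.15
tcp_pos: [0.6311, 0.1789, 0.1362]
eef_rot: [180.0, 0.1, 177.8]
contact_force: [-1.6, -1.4, 6.1]
gripper_width: 0.0585
```

carry_out(
  commands=[0,0,0.2,0,1,0,0,0.6,0,1,0,0,0.8,0,1,-0.3,0.25,0,0,1,-0.7,0.6,0,0,1,-0.8,0.7,0,0,1,-0.8,0.7,0,0,1,-0.8,0.7,0,0,1],
)

```text
time_s: 17.95
tcp_pos: [0.4925, 0.2974, 0.1981]
eef_rot: [-180.0, -0.1, 177.8]
contact_force: [0.6, 1.3, -3.0]
gripper_width: 0.0588
```

carry_out(
  commands=[-0.6,0.5,0,0,1,-0.2,0.15,-0.3,0,1,0,0,-0.8,0,1,0,0,-0.8,0,1,0,0,-0.4,0,1,0,0,0,0,1],
)

```text
time_s: 18.55
tcp_pos: [0.4609, 0.3209, 0.1033]
eef_rot: [-179.7, -0.2, 177.8]
contact_force: [-0.5, -0.2, -2.4]
gripper_width: 0.0591
```

Run:
```python
from h import *
s=cams.capture("side");c=cams.capture("top")
st=telemetry.get_state(); print(st["tcp_pos"],st["eef_rot"],st["gripper_width"],st["contact_force"])
a=cv2.resize(s["frame"][255:355,215:320],None,fx=3,fy=3,interpolation=2); b=cv2.resize(c["frame"][70:270,120:280],None,fx=3,fy=3,interpolation=2); d=cv2.resize(s["frame"][180:250,240:310],None,fx=3,fy=3,interpolation=2)
a=np.vstack([a,cv2.copyMakeBorder(d,0,b.shape[0]-a.shape[0]-d.shape[0],0,a.shape[1]-d.shape[1],0)])
cv2.imwrite("pics/drum1.png",np.hstack([b,a])[:,:,::-1])
```

```text
[0.4626 0.3226 0.1065] [-179.9491   -0.0213  177.7987] 0.05819539626323277 [-0.4592 -0.2551 -2.5182]
```

View pics/drum1.png

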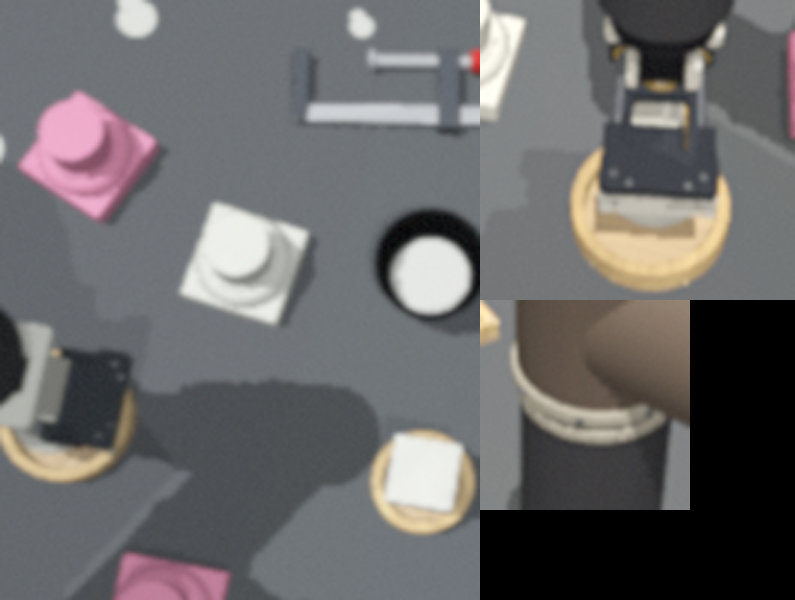

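The capital stands centred in the small round tray (top crop (424,480)). The drum hangs over the large round tray. The base is now bare, with plinth corners (213,203), (310,233), (277,325), (180,295) in the crop.

carry_out(
  commands=[0,0,-0.4,0,1,0,0,-0.3,0,1,0,0,-0.14,0,1,0,0,-0.05,0,1,0,0,-0.03,0,1,0,0,0,0,1],
)

```text
time_s: 19.25
tcp_pos: [0.4627, 0.323, 0.0701]
eef_rot: [180.0, 0.0, 177.8]
contact_force: [0.0, -0.5, -3.2]
gripper_width: 0.0586
```

carry_out(
  commands=[0,0,-0.03,0,1,0,0,0,0,1],
)

```text
time_s: 19.45
tcp_pos: [0.4626, 0.3229, 0.0688]
eef_rot: [180.0, 0.0, 177.8]
contact_force: [-1.0, 0.9, -3.1]
gripper_width: 0.0586
```

Run:
```python
from h import *
c=cams.capture("top")
P=np.array([[213,203],[310,233],[277,325],[180,295]])/3+[120,70]-.4
for z in(.022,.01):
    p=cast(c,P,z); d=np.roll(p,-1,0)-p
    print(p.mean(0),np.linalg.norm(d,axis=1),np.degrees(np.arctan2(d[:,1],d[:,0]))%90)
print(cast(c,np.array([237,245])/3+[120,70]-.4,.078))
# mask based plinth yaw
hsv=cv2.cvtColor(c["frame"],cv2.COLOR_RGB2HSV); m=cv2.inRange(hsv,(0,0,165),(180,45,255)); 
cs,_=cv2.findContours(m,cv2.RETR_EXTERNAL,cv2.CHAIN_APPROX_NONE)
for k in cs:
    b=cv2.boundingRect(k)
    if cv2.contourArea(k)>200:
        g=cast(c,k[:,0],.022)[:,:2].astype(np.float32); rc=cv2.minAreaRect(g); print(b,np.array(rc[0]),np.array(rc[1]),rc[2])
```

```text
[0.6285 0.1773 0.022 ] [0.0992 0.096  0.0975 0.0965] [79.3538 79.1115 79.6449 80.1163]
[0.6319 0.1794 0.01  ] [0.1003 0.097  0.0986 0.0976] [79.3538 79.1115 79.6449 80.1163]
[[0.6293 0.1772 0.078 ]]
(408, 327, 20, 26) [ 0.2091 -0.4594] [0.062  0.0496] 2.4584274291992188
(363, 228, 26, 21) [ 0.4618 -0.337 ] [0.0495 0.0646] 27.259075164794922
(248, 214, 27, 27) [ 0.4511 -0.0165] [0.0676 0.0688] 87.89134216308594
(415, 163, 37, 36) [ 0.6415 -0.4898] [0.0952 0.0663] 50.54004669189453
(251, 150, 25, 24) [ 0.639  -0.0003] [0.0685 0.069 ] 7.189154624938965
(180, 138, 43, 40) [0.6298 0.1788] [0.0985 0.0994] 79.0633544921875
(0, 111, 42, 56) [0.6208 0.7056] [0.1686 0.1183] 14.873693466186523
(222, 104, 44, 7) [0.7978 0.077 ] [0.019  0.1272] 7.2315673828125
(56, 25, 456, 65) [ 0.9759 -0.0115] [0.0514 1.4002] 0.02945864200592041
```

carry_out(
  commands=[0,0,-0.03,0,1,0,0,0,0,1],
)

```text
time_s: 19.7
tcp_pos: [0.4625, 0.3228, 0.0673]
eef_rot: [-180.0, -0.0, 177.8]
contact_force: [0.1, 0.3, -3.6]
gripper_width: 0.0587
```

carry_out(
  commands=[0,0,-0.03,0,1,0,0,0,0,1],
)

```text
time_s: 19.9
tcp_pos: [0.4625, 0.3228, 0.0672]
eef_rot: [180.0, 0.0, 177.8]
contact_force: [-4.1, -1.5, 7.9]
gripper_width: 0.0586
```

Seated at +7.9 N. Release, rise and go to the base at (0.6295, 0.178).

carry_out(
  commands=[0,0,0,0,0.2,0,0,0,0,-0.3,0,0,0,0,-0.8,0,0,0,0,-1,0,0,0,0,-1,0,0,0.4,0,-1,0,0,0.9,0,-1,0,0,1,0,-1],
)

```text
time_s: 20.7
tcp_pos: [0.462, 0.3221, 0.1581]
eef_rot: [-179.9, -0.1, 177.8]
contact_force: [0.5, -0.3, 0.5]
gripper_width: 0.0874
```

carry_out(
  commands=[0.2,-0.2,0.3,0,-1,0.7,-0.6,0,0,-1,0.8,-0.7,0,0,-1,0.8,-0.7,0,0,-1,0.8,-0.7,0,0,-1,0.6,-0.5,0,0,-1,0.3,-0.22,0,0,-1,0,0,0,0,-1],
)

```text
time_s: 21.5
tcp_pos: [0.6316, 0.1764, 0.1692]
eef_rot: [-180.0, -0.0, 177.7]
contact_force: [-0.9, -0.0, -0.8]
gripper_width: 0.0878
```

carry_out(
  commands=[-0.05,0.04,-0.7,0,-1,0,0,-0.9,0,-1,0,0,-0.6,0,-1,0,0,-0.3,0,-1,0,0,0,0,-0.2,0,0,0,0,0.4,0,0,0,0,1,0,0,0,0,1],
  grip_force=35,
)

```text
time_s: 22.3
tcp_pos: [0.6291, 0.1797, 0.0717]
eef_rot: [180.0, 0.1, 177.8]
contact_force: [0.5, -6.5, 3.6]
gripper_width: 0.0609
```

carry_out(
  commands=[0,0,0,0,1,0,0,0,0,1,0,0,0,0,1],
)

```text
time_s: 22.6
tcp_pos: [0.629, 0.1792, 0.0717]
eef_rot: [180.0, 0.1, 177.8]
contact_force: [-1.4, -2.7, 6.9]
gripper_width: 0.0587
```

carry_out(
  commands=[0,0,0.2,0,1,0,0,0.5,0,1,0,0,0.8,0,1,0,0,0.9,0,1,0,-0.2,0.5,0.5,1,0.02,-0.5,0,0.8,1,0.02,-0.7,0,0.8,1,0.02,-0.7,0,0.8,1],
)

```text
time_s: 23.4
tcp_pos: [0.63, 0.0952, 0.1859]
eef_rot: [179.9, -0.1, -170.4]
contact_force: [0.5, 0.3, -6.4]
gripper_width: 0.0586
```

carry_out(
  commands=[0.02,-0.7,0,0.8,1,0.02,-0.7,0,0.8,1,0.02,-0.7,0,0.8,1,0.02,-0.7,0,0.8,1,0.02,-0.7,0,0.8,1,0.02,-0.7,0,0.8,1,0.02,-0.7,0,0.8,1,0.02,-0.7,0,0.8,1],
)

```text
time_s: 24.2
tcp_pos: [0.6366, -0.1291, 0.1857]
eef_rot: [179.9, -0.0, -144.9]
contact_force: [0.1, 0.1, -5.3]
gripper_width: 0.0583
```

carry_out(
  commands=[0.02,-0.7,0,0.8,1,0.02,-0.5,0,0.5,1,0.02,-0.35,0,0.3,1,0,0,-0.4,0,1,0,0,-0.7,0,1,0,0,-0.5,0,1,0,0,0,0,1,0,0,0,0,1],
)

```text
time_s: 25.0
tcp_pos: [0.6395, -0.1903, 0.1222]
eef_rot: [180.0, -0.0, -138.6]
contact_force: [0.9, 0.2, -4.9]
gripper_width: 0.0585
```

Run:
```python
from h import *
s=cams.capture("side");c=cams.capture("top")
st=telemetry.get_state(); print(st["tcp_pos"],st["eef_rot"],st["gripper_width"],st["contact_force"])
a=cv2.resize(s["frame"][130:230,165:275],None,fx=4,fy=4,interpolation=2); b=cv2.resize(c["frame"][120:220,280:370],None,fx=4,fy=4,interpolation=2)
cv2.imwrite("pics/base1.png",np.hstack([b,a])[:,:,::-1])
```

```text
[ 0.6407 -0.1904  0.1237] [-179.9079    0.0811 -138.5826] 0.058381034266608095 [-0.0016  0.598  -5.0647]
```

View pics/base1.png

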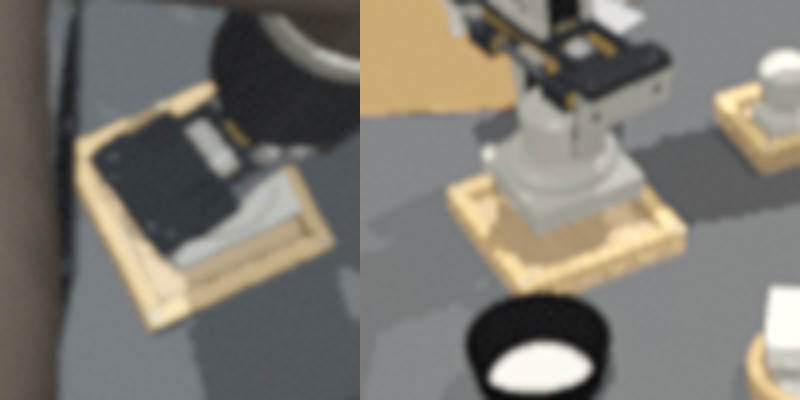

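The side view shows the base plinth over the large square tray, front bottom edge (540,232)-(645,185) against rim edge (515,280)-(685,225). I'll check the relative yaw numerically from both views.

Run:
```python
from h import *
s=cams.capture("side");c=cams.capture("top")
def y(k,P,z):
    p=cast(k,P,z); d=p[1]-p[0]; return round(np.degrees(np.arctan2(d[1],d[0]))%90,1), round(float(np.linalg.norm(d)),4)
S=lambda a:(np.array(a)-[360,0])/4+[165,130]-.4
T=lambda a:np.array(a)/4+[280,120]-.4
print("tray side bottom",y(s,S([[517,295],[685,245]]),0),"tray left",y(s,S([[448,190],[517,278]]),.024))
print("tray top left",y(c,T([[75,150],[150,328]]),.024),"bottom",y(c,T([[150,328],[333,240]]),.02))
print("base side front bottom",y(s,S([[540,233],[645,188]]),.052),"left",y(s,S([[490,180],[540,233]]),.052))
print("base side front top",y(s,S([[540,210],[645,168]]),.074))
print("base top edge",y(c,T([[178,265],[303,212]]),.074))
# line fits on tray silhouette, top view
hsv=cv2.cvtColor(c["frame"],cv2.COLOR_RGB2HSV); m=cv2.inRange(hsv,(10,50,60),(28,255,255)); m[:,:298]=0;m[:,364:]=0;m[:120]=0;m[204:]=0
pts=[]
for u in range(322,360):
    v=np.flatnonzero(m[:,u]); pts.append((u,v.max()))
l=cv2.fitLine(np.array(pts,np.float32),cv2.DIST_HUBER,0,.01,.01).ravel(); print("bottom fit",y(c,[l[2:]-20*l[:2],l[2:]+20*l[:2]],0.0))
pts=[(np.flatnonzero(m[v]).min(),v) for v in range(163,196)]
l=cv2.fitLine(np.array(pts,np.float32),cv2.DIST_HUBER,0,.01,.01).ravel(); print("left fit",y(c,[l[2:]-15*l[:2],l[2:]+15*l[:2]],0.024))
```

```text
tray side bottom (np.float64(26.2), 0.1454) tray left (np.float64(32.8), 0.1278)
tray top left (np.float64(28.0), 0.1389) bottom (np.float64(32.8), 0.1471)
base side front bottom (np.float64(36.5), 0.0976) left (np.float64(35.9), 0.0802)
base side front top (np.float64(35.0), 0.095)
base top edge (np.float64(30.3), 0.0938)
bottom fit (np.float64(31.9), 0.118)
left fit (np.float64(32.4), 0.0861)
```

Run:
```python
from h import *
s=cams.capture("side")
hsv=cv2.cvtColor(s["frame"],cv2.COLOR_RGB2HSV)
sat=hsv[:,:,1].astype(float)
def y(P,z):
    p=cast(s,P,z); d=p[1]-p[0]; return round(np.degrees(np.arctan2(d[1],d[0]))%90,1)
pts=[]
for u in range(213,233):
    v0=int(round(188-(u-210)*.45)); col=sat[v0-8:v0+9,u]; 
    j=np.argmax(np.diff(col)); g=np.diff(col)[max(0,j-2):j+3]; g=np.clip(g,0,None); pts.append((u,v0-8+.5+(np.arange(max(0,j-2),max(0,j-2)+len(g))*g).sum()/g.sum()))
pts=np.array(pts,np.float32); print(pts[::3].tolist())
l=cv2.fitLine(pts,cv2.DIST_HUBER,0,.01,.01).ravel(); print(l,y([l[2:]-10*l[:2],l[2:]+10*l[:2]],.052))
print("residual",np.abs((pts-l[2:])@[-l[1],l[0]]).mean())
```

```text
[[213.0, 186.48484802246094], [216.0, 185.276123046875], [219.0, 184.21641540527344], [222.0, 183.36363220214844], [225.0, 181.69354248046875], [228.0, 180.56451416015625], [231.0, 179.61111450195312]]
[  0.9337  -0.3581 220.1    183.7688] 33.4
residual 0.089043416
```

The edge fit gives base yaw 33.4° against 32° for the tray, so I turn -1.4° and lower.

carry_out(
  commands=[0,-0.03,-0.4,-0.35,1,0,0,-0.35,0,1,0,0,-0.18,0,1,0,0,-0.06,0,1,0,0,0,0,1,0,0,0,0,1],
)

```text
time_s: 25.85
tcp_pos: [0.6401, -0.1917, 0.083]
eef_rot: [-180.0, 0.0, -140.0]
contact_force: [-0.4, 0.5, -6.5]
gripper_width: 0.0581
```

carry_out(
  commands=[0,0,-0.03,0,1,0,0,0,0,1],
)

```text
time_s: 26.05
tcp_pos: [0.6399, -0.1916, 0.0817]
eef_rot: [-180.0, 0.0, -140.0]
contact_force: [-0.6, -0.9, -6.6]
gripper_width: 0.0585
```

carry_out(
  commands=[0,0,-0.03,0,1,0,0,0,0,1],
)

```text
time_s: 26.25
tcp_pos: [0.6399, -0.1916, 0.0808]
eef_rot: [-180.0, 0.0, -140.0]
contact_force: [-1.4, 0.2, -2.1]
gripper_width: 0.0584
```

carry_out(
  commands=[0,0,-0.03,0,1,0,0,0,0,1],
)

```text
time_s: 26.45
tcp_pos: [0.6399, -0.1916, 0.0807]
eef_rot: [-179.9, 0.0, -140.0]
contact_force: [-4.9, 3.2, 6.8]
gripper_width: 0.0582
```

carry_out(
  commands=[0,0,0,0,0.2,0,0,0,0,-0.3,0,0,0,0,-0.8,0,0,0,0,-1,0,0,0,0,-1,0,0,0.4,0,-1,0,0,0.9,0,-1,0,0,1,0,-1],
)

```text
time_s: 27.25
tcp_pos: [0.6391, -0.1916, 0.1707]
eef_rot: [179.9, -0.1, -140.0]
contact_force: [0.0, -0.6, 0.6]
gripper_width: 0.087
```

carry_out(
  commands=[0,0,1,0,-1,0,0,1,0,-1,0,0.9,0.6,0,-1,0,1,0,0,-1,0,1,0,0,-1,0,1,0,0,-1,0,1,0,0,-1,0,1,0,0,-1],
)

```text
time_s: 28.05
tcp_pos: [0.6397, 0.046, 0.2752]
eef_rot: [-180.0, 0.0, -140.0]
contact_force: [0.1, -0.9, 0.6]
gripper_width: 0.0877
```

Run:
```python
from h import *
s=cams.capture("side");c=cams.capture("top")
st=telemetry.get_state(); print(st["tcp_pos"],st["contact_force"])
cv2.imwrite("pics/fin_side.png",cv2.resize(s["frame"][120:375,150:360],None,fx=2.3,fy=2.3,interpolation=2)[:,:,::-1])
crop(c,285,120,130,145,4,"pics/fin_top.png")
```

```text
[0.6399 0.0486 0.2749] [ 0.0502 -0.8752  0.2992]
```

View pics/fin_top.png

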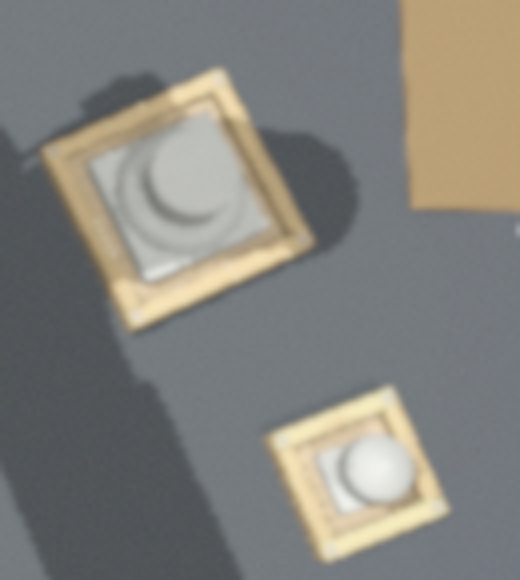

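View pics/fin_side.png

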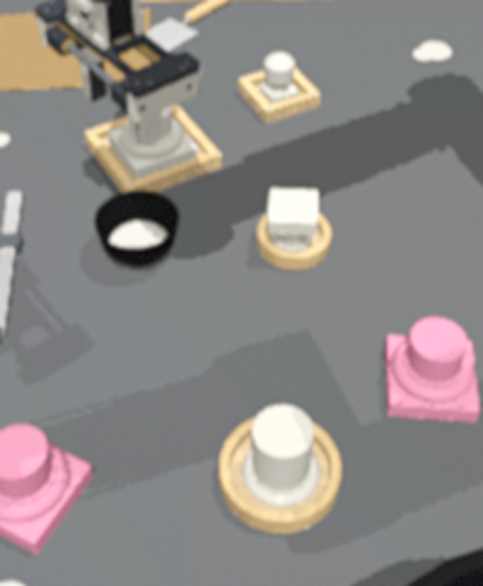

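All four parts are upright inside their trays. The urn foot edge is within about 2-3° of its rim, the base is parallel to its rim, and the bowl and both pink bases are where they were. The arm is clear, so I'm handing in.

```bash
python3 -c "
from plant import r; print(r.close_job())"
```

```text
the job is handed in; nothing more can be done
None
```

I took the stack apart from the top down and handed the job in after about 28 s of robot time, well under the 112 s limit. The urn went on the small square tray, the capital on the small round one, the drum on the large round one and the base on the large square one. I lowered each part in small steps until light contact, with force readings of 3 to 10 N, before opening the gripper.

The last pictures from both cameras show all four parts upright and inside their rims, with the bowl and both pink bases where they were and the gripper clear.

- **Base:** before lowering, a line fit put it 1.4° off its tray. I corrected for that, and it looks parallel to the rim.
- **Urn:** its foot reads about 2–3° off the rim. The visible foot edge is too short to measure better than about that, so I left it.
- **Checks that disagreed:** hand-picked base edges gave anything from 30° to 36°. I went by the line fit of 33.4°, which is close to the 33.1° worked out from the turn.

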